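Weigh out lure bodies from the tipping tub

TASK

Get the lure bodies from the metal tipping tub onto the scale, in the white catch tray. First centre the white tray on the scale pan, lined up with it so that none of its edges overhangs; then swing the tub's lid fully back until it goes over centre and stays open by itself, and only then tip the tub right over towards the tray with its side push bar until all three lure bodies have dropped into the tray. Let the tub back down level, leave the lid open and the tray still without overhang, and do not disturb the glass jar right beside the tub's cradle or the white pot beside the scale.

Things in the scene. Friction and masses are not known exactly. Their poses are not given: they have to be found in the camera images.
- pan (a point): Centre of the top face of the bench scale's flat steel pan (the scale is fixed). The pan is 164 mm along this frame's x and 184 mm along its y, its top 30 mm above the table; +x points towards the tub.
- tray_mid (a point): Middle of the loose white catch tray, half-way up (17.5 mm above its underside): an open tray 140 mm along its x, 160 mm along its y, 35 mm high, walls 8 mm thick, floor about 8 mm, 0.4 kg, standing on the pan but off centre and a little askew. Its +x side is the one nearest the tub; its -x wall, away from the tub, is free to be pinched or pushed.
- corner0 (a point): Bottom outer corner of the catch tray (-x -y in the tray's own axes: 70 mm from its middle in x, 80 mm in y), at the height of the tray's underside.
- corner1 (a point): Bottom outer corner of the catch tray (-x +y in the tray's own axes: 70 mm from its middle in x, 80 mm in y), at the height of the tray's underside.
- corner2 (a point): Bottom outer corner of the catch tray (+x -y in the tray's own axes: 70 mm from its middle in x, 80 mm in y), at the height of the tray's underside.
- corner3 (a point): Bottom outer corner of the catch tray (+x +y in the tray's own axes: 70 mm from its middle in x, 80 mm in y), at the height of the tray's underside.
- pivot (a point): Point on the tipping axis of the tub, in the fixed steel cradle, mid-width, 120 mm above the table. Its x is level and points from the pouring lip to the tub's rear; its y lies along the tipping axis; z is up. The tub's pouring lip is at this axis; the tub reaches 150 mm towards +x, is 120 mm wide (y from -60 to +60 mm), 54 mm deep below the axis; cradle side plates out to y = -78 and +78 mm reach 129 mm above the table. The scale and tray are on the -x side.
- tub (a joint): Tipping angle of the tub (rad): 0 level, at rest; grows as its rear rises and it tips towards the tray; stop at 1.65. The pivot is damped (about 0.25 N m s) and the tub, 0.8 kg with a heavy floor, swings slowly back to level when let go. The floor's front slopes up at 40 degrees to the lip, so the lure bodies only slide out above about 1.3 rad and it should be held near the stop for a second or two.
- push_bar (a point): Point to push on the tub's side push bar: a round steel bar 14 mm thick, along the pivot's y, from y = 62 to 165 mm (this point at 125 mm), carried by a side frame; with the tub level it stands 70 mm behind (+x) and 70 mm above the pivot axis, and it turns with the tub about that axis. Pushed from its rear (+x) side towards the tray it tips the tub (about 15 to 20 N at first, falling to 3 N).
- lid_hinge (a point): Lid's hinge axis at the tub's rear rim, mid-width (150 mm behind the pivot axis), axis along the pivot's y; it moves with the tub.
- lid (a joint): Lid angle (rad): 0 shut, grows as the lid's front edge rises and swings back; stop at 2.4. An over-centre spring pulls it shut below about 1.6 rad (about 2 N at the bar) and snaps it open and holds it at the stop beyond about 1.7 rad.
- lid_bar (a point): Middle of the lid's grip bar: a round steel bar 12 mm thick and 98 mm long, parallel to the hinge, held by two rods (90 mm apart) 42 mm beyond the lid's front edge, 190 mm from the hinge and 7 mm above its plane when shut; there it stands 127 mm above the table in front of the lip. It turns with the lid.
- lure0_mid (a point): Middle of one lure body, half-way up: hard cream-white minnow shape, 85 mm long (along its y), 17 mm wide, 15 mm thick, 30 g. It starts in the tub, hidden under the lid.
- lure1_mid (a point): Middle of one lure body, half-way up: hard cream-white minnow shape, 85 mm long (along its y), 17 mm wide, 15 mm thick, 30 g. It starts in the tub, hidden under the lid.
- lure2_mid (a point): Middle of one lure body, half-way up: hard cream-white minnow shape, 85 mm long (along its y), 17 mm wide, 15 mm thick, 30 g. It starts in the tub, hidden under the lid.
- jar: Closed glass paint jar, 52 mm across, 85 mm high, beyond the cradle; origin at its underside's centre. Leave alone.
- pot: White china pot, 72 mm across, 90 mm high, beside the scale; origin at its underside's centre. Leave alone.
Mind the look-alikes: they are no part of the job. Leave any brown look-alike of the part that bears tray_mid alone.

How it is judged:
On the way, in this order (a step that is already met when the one before it is completed fails the run):
1. tray centred: all four corners within the pan (x of corner0 in the frame of pan between -0.082 and 0.082 m and y of corner0 in the frame of pan between -0.092 and 0.092 m and x of corner1 in the frame of pan between -0.082 and 0.082 m and y of corner1 in the frame of pan between -0.092 and 0.092 m and x of corner2 in the frame of pan between -0.082 and 0.082 m and y of corner2 in the frame of pan between -0.092 and 0.092 m and x of corner3 in the frame of pan between -0.082 and 0.082 m and y of corner3 in the frame of pan between -0.092 and 0.092 m and angle between tray_mid's own z axis and vertical below 0.05 rad and z of tray_mid in the frame of pan below 0.022 m), for 0.2 s.
2. lid swung fully back past its detent (value of joint lid above 2.2 rad), for 0.2 s.
3. tub tipped right over (value of joint tub above 1.4 rad), for 0.2 s.
At the end, for the whole second after the job is handed in: All four tray corners lie within the pan's outline, tray flat on it; all three lure bodies lie at rest in the tray, middles inside its walls and at most 40 mm above its mid-height; the lid is still back (over 2.1 rad); the tub is level (under 0.1 rad) (all of step 1 and x of lure0_mid in the frame of tray_mid between -0.068 and 0.068 m and y of lure0_mid in the frame of tray_mid between -0.078 and 0.078 m and z of each of lure0_mid, lure1_mid, lure2_mid in the frame of tray_mid below 0.04 m and x of lure1_mid in the frame of tray_mid between -0.068 and 0.068 m and y of lure1_mid in the frame of tray_mid between -0.078 and 0.078 m and x of lure2_mid in the frame of tray_mid between -0.068 and 0.068 m and y of lure2_mid in the frame of tray_mid between -0.078 and 0.078 m and value of joint lid above 2.1 rad and value of joint tub below 0.1 rad and linear speed of tray below 0.02 m/s and linear speed of each of lure0, lure1, lure2 below 0.03 m/s); the robot touches nothing.
It fails at once if tub tipped (over 0.25 rad) while the lid is not fully back (under 2.0 rad) (value of joint tub above 0.25 rad and value of joint lid below 2 rad).
It fails at once if paint jar or pot moved more than 30 mm or tipped (distance of any of jar, pot from where it was at the start of the episode above 0.03 m or angle between any of jar, pot's own z axis and vertical above 0.4 rad).
It also fails if it takes over 72 s, if anything falls off the work surface, if the arm or the gripper's body presses on something with over 40 N, if the wrist force passes 120 N, or if a joint passes its speed limit or range.

ROBOT

A 6-joint arm with a two-finger parallel gripper is mounted at the origin on the work surface. World frame = base frame: x ahead of the robot, y to its left, z up, the work surface at z = 0. Lengths are in m, angles in rad, forces in N, time in s.
With the tool pointing down it reaches from about 0.325 to 0.75 m from the base axis. Payload 7.6 kg.
Tool frame: the origin (TCP) lies midway between the tips of the shut fingers; the grasp point (between the pads) lies 19 mm behind it (manip.grip_depth is the distance from the TCP to the grasp point, in m); z points along the fingers, y is the line along which they close (so a half turn about z gives the same grasp; the last joint's range is limited). The gripper opens to 85 mm and grips with 20 to 120 N. Pads are 22 mm wide; open, the fingers measure 114 mm over their backs; the gripper's body (76 mm by 85 mm) begins 54 mm behind the grasp point. The pads swing forward as they close: fully open they stand 13 mm farther back than shut.
Start: joints at [-1.313, 0.052, 1.401, -0, 1.689, -0.07], TCP at [0.169, -0.497, 0.231] pointing down, gripper open.
Joint ranges: [-2.9, 2.9], [-0.91, 2.17], [0.12, 2.37], [-1.06, 4.2], [0.26, 2.73], [-2.93, 2.93]. Speed limits (rad/s): [2.57, 2.57, 3.01, 3.14, 3.14, 3.14].

INTERFACE

Orientations are given as [roll, pitch, yaw] about the fixed x, y, z axes, in that order (R = Rz(yaw) Ry(pitch) Rx(roll)).
In Python, from bench import manip gives the robot as it stands. The module is installed in compiled form; this text tells all that it offers.
- The arm moves only by the shell command python3 -m jog 'ROWS' [FORCE]. ROWS is JSON, a list of rows, each an object with "hand": the finger opening in mm, from 0 to 85.4; "delta_pos": the shift along the tool's x, y, z in mm, a list of three; "twist": the turn, a rotation vector about the tool's x, y, z in rad, a list of three. A call has 1 to 20 rows; each row shifts and turns the commanded pose from where the row before left it, along the tool's axes as they then stand; what a row does not reach is not made up. A row lasts 1/12 s, in which the tool goes at most 41.7 mm and 7.16 degrees, less where a joint would pass 70% of its speed; a pose out of reach is approached as far as the arm can. A call with a gripper value outside its range is refused whole. The fingers move at their own pace and stop on an object; FORCE is the grip in N (left out, the last holds). Time passes only in rows, so rows that do not move let the fingers close. It gives the time, the measured TCP pose, the force, the opening and the grip force at its end, in the units of the state.
- manip.observe(): the state, without advancing time (a new reading comes with each control period).
- manip.camera(name): name is "scene" or "top"; returns (picture, depth): 480x640x3 uint8, blue, green, red; 480x640 float32, m along the optical axis (not along the pixel's ray), 0 where there is no reading.
- manip.camera_params(name): a dict with "vertical_fov" (degrees; the focal length in pixels is half the picture's height over the tangent of half this angle, whatever the lens; pixels are square), "cx", "cy" (the principal point, pixels), "k1" (the pictures are not rectified: a ray, as slopes to the right and down, at radius r is drawn at 1 + k1 r^2 times it, then the intrinsics apply), "rvec" (rotation vector, rad) and "tvec" (3), from world to camera coordinates, as OpenCV has them. Camera axes: x right, y down, z forward; pixel columns grow to the right and rows downward; lengths in m; the calibration is good to about 2 mm. A picture is of the moment at which its call begins. camera_params takes no time and is no camera call.
- manip.sign_off(): hands the job in; it is judged then, once.
The state is a dict: "time": time; "joint_pos": joint angles; "joint_vel": joint speeds; "effort": joint torques, N m; "eef_pos": TCP position; "ee_rot": TCP orientation; "force": force on the tool from outside, world axes, zero at the start; "wrist_torque": the same for the moment, N m; "opening": finger opening in m; "grasp_force": force on a finger pad.
Only numpy, scipy, OpenCV 4.12 (cv2) and the standard library are available. Lean on these libraries where they do the work, as an engineer would, in place of code of your own. Each camera call takes 0.05 s, during which the arm holds its last target. There are 200 camera calls.

## Working session

There is one attempt and no reset: what is moved stays moved. The work goes in short steps, Python scripts to look and compute and a shell command to move; the robot and the scene stay as the last step left them, time stands still between calls to the robot, and variables do not carry over. Pictures are saved under pics/ and viewed, at most 10 in all, crops included, and the job is handed in when it is done.

```bash
mkdir -p pics; cat > h.py <<'E'
import numpy as np, cv2
from bench import manip
def cam(n):
    p=manip.camera_params(n); f=240/np.tan(np.radians(p["vertical_fov"])/2)
    R,_=cv2.Rodrigues(np.array(p["rvec"],float)); return p,f,R,np.array(p["tvec"],float).ravel()
def ray(n,u,v):
    p,f,R,t=cam(n); d=np.array([(u-p["cx"])/f,(v-p["cy"])/f]); s=d.copy()
    for _ in range(30): s=d/(1+p["k1"]*(s@s))
    return -R.T@t, R.T@np.array([s[0],s[1],1])
def at_z(n,u,v,z):
    o,d=ray(n,u,v); return o+d*(z-o[2])/d[2]
def at_d(n,u,v,D):
    o,d=ray(n,u,v); return o+d*D[int(round(v)),int(round(u))]
def proj(n,X):
    p,f,R,t=cam(n); c=R@np.array(X,float)+t; s=c[:2]/c[2]; s=s*(1+p["k1"]*(s@s)); return s*f+[p["cx"],p["cy"]]
def snap(n,tag):
    im,D=manip.camera(n); cv2.imwrite(f"pics/{tag}.png",im); np.save(f"{tag}.npy",D); return im,D
E
python3 - <<'E'
from h import *
for n in("scene","top"):
    snap(n,n+"0"); o,d=ray(n,320,240); print(n,o,d,manip.camera_params(n))
print(manip.observe())
E
```

```text
scene [ 0.73943069 -0.59225765  1.02682208] [-0.22630851  0.48912598 -0.84246158] {'vertical_fov': 55.003531431337116, 'cx': 314.4149791550969, 'cy': 236.5968184287905, 'k1': 0.013202202851256045, 'rvec': array([ 2.51508953,  0.55414312, -0.18057436]), 'tvec': array([-0.40684074, -0.14988105,  1.3281215 ])}
top [ 0.21705434 -0.07220391  1.26835655] [ 0.21648636  0.00953564 -0.97652289] {'vertical_fov': 50.78623540023054, 'cx': 330.53199209838897, 'cy': 234.45447344428447, 'k1': -0.012691187375192831, 'rvec': array([ 2.02815286, -2.17439342,  0.24509266]), 'tvec': array([-0.05231028,  0.50248107,  1.18567734])}
{'time': 0.1, 'joint_pos': array([-1.31329328e+00,  5.27689414e-02,  1.40159546e+00, -2.93803060e-07,
        1.68860872e+00, -7.02881206e-02]), 'joint_vel': array([ 6.14443740e-04,  4.63414150e-04, -2.74101844e-03,  1.20627702e-05,
       -6.45291359e-04,  1.27263508e-04]), 'effort': array([ 7.82119969e-04, -3.82583356e+01, -3.60984492e+01, -1.20305958e-04,
        4.79690687e-03,  9.56815342e-06]), 'eef_pos': array([ 0.16898579, -0.49678348,  0.23057319]), 'ee_rot': array([-3.14021557e+00, -9.66596359e-05,  3.27791062e-01]), 'force': array([ 0.09865998, -1.20702673, -0.31404029]), 'wrist_torque': array([-0.04424551, -0.0500735 ,  0.00622509]), 'grasp_force': 0.0, 'opening': 0.08508532537646933}
```

View pics/top0.png

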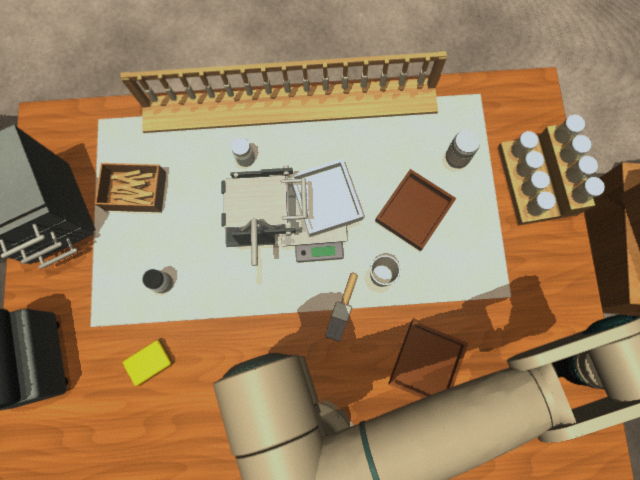

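View pics/scene0.png

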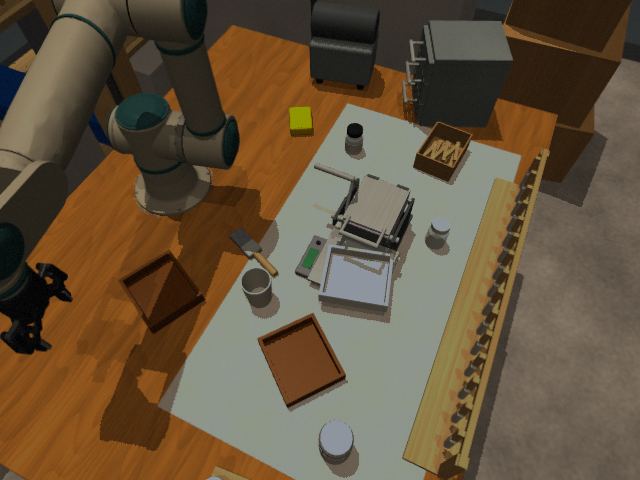

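Top view: the white tray is at (328,197) on the pan (the pan shows at about (330,235)), the tub and lid at (255,200), and the push bar at (254,243). The jar is at (242,150) and the pot at (384,268). Tray candidates are white (328,197), brown (415,208) and brown (428,358); the white one on the scale is the right choice. Next, enlarged crops.

```bash
python3 - <<'E'
from h import *
a=cv2.imread("pics/top0.png")[140:290,200:400]; cv2.imwrite("pics/c1.png",cv2.resize(a,None,fx=4,fy=4,interpolation=cv2.INTER_CUBIC))
a=cv2.imread("pics/scene0.png")[150:320,280:460]; cv2.imwrite("pics/c2.png",cv2.resize(a,None,fx=3.5,fy=3.5,interpolation=cv2.INTER_CUBIC))
E
```

```text
(no output)
```

View pics/c1.png

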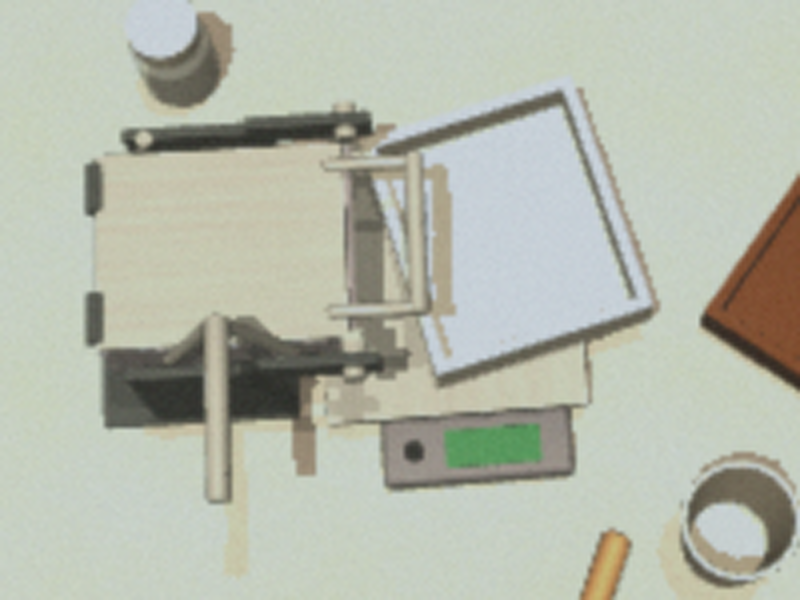

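View pics/c2.png

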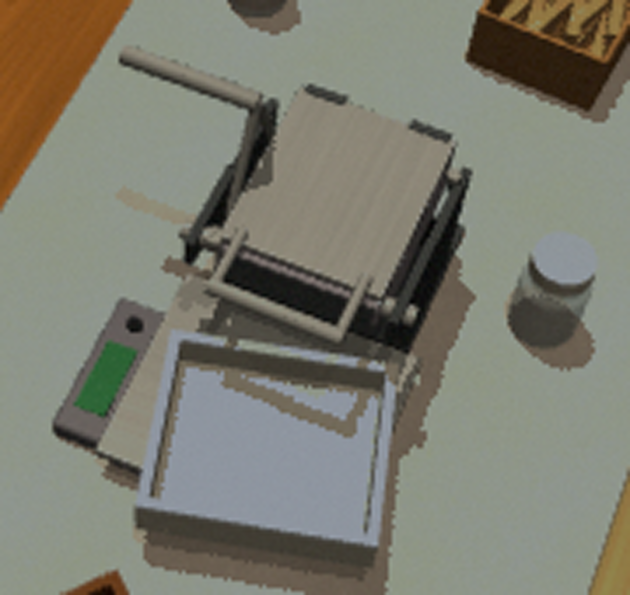

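```bash
python3 - <<'E'
from h import *
np.set_printoptions(precision=4,suppress=True)
T=lambda x,y:(x/4+200-.375,y/4+140-.375); S=lambda x,y:(x/3.5+280-.36,y/3.5+150-.36)
D1=np.load("top0.npy");D2=np.load("scene0.npy")
def tri(a,b):
    o,d=ray("top",*a);p,e=ray("scene",*b)
    s=np.linalg.lstsq(np.c_[d,-e],p-o,rcond=None)[0]; A=o+s[0]*d;B=p+s[1]*e; return (A+B)/2,np.linalg.norm(A-B)
for n,a,b,z in [("tray TR",(572,80),(378,548),.065),("tray BR",(655,305),(137,510),.065),("tray BL",(438,382),(180,335),.065),("tray TL",(378,143),(395,363),.065),
 ("pan BR",(590,402),(97,455),.03),("pan BL",(328,424),(178,285),.03),("lidbar T",(416,155),(340,333),.127),("lidbar B",(420,310),(213,282),.127),
 ("push in",(215,320),(262,103),.19),("push end",(218,495),(124,54),.19),("knob far",(345,107),(408,312),.12),("knob near",(355,365),(210,235),.12),("jar",(160,25),(563,260),.085),("lid RT",(90,160),(455,150),.13),("lid RB",(93,350),(305,90),.13)]:
    print(n,*tri(T(*a),S(*b)),at_z("top",*T(*a),z)[:2],at_z("scene",*S(*b),z)[:2])
E
```

```text
tray TR [ 0.6922 -0.13    0.0581] 0.0044766211975332555 [ 0.6877 -0.131 ] [ 0.6942 -0.1316]
tray BR [ 0.5395 -0.1706  0.0594] 0.0024575995431088803 [ 0.5371 -0.171 ] [ 0.5415 -0.1722]
tray BL [ 0.5053 -0.0312  0.0493] 0.009496462711669302 [ 0.4979 -0.0347] [ 0.5123 -0.0367]
tray TL [ 0.6547 -0.0042  0.0738] 0.008306145045642022 [ 0.6543 -0.0063] [0.6569 0.0045]
pan BR [ 0.4889 -0.1276  0.0226] 0.0020404219514111046 [ 0.4865 -0.1279] [ 0.4915 -0.1303]
pan BL [0.4839 0.0352 0.0152] 0.008173841977446186 [0.4839 0.0366] [0.485  0.0229]
lidbar T [ 0.6217 -0.0314  0.1322] 0.0020414092582734756 [ 0.6227 -0.0318] [ 0.6217 -0.0274]
lidbar B [ 0.5287 -0.0273  0.128 ] 0.004483040113816877 [ 0.5272 -0.0287] [ 0.5301 -0.025 ]
push in [0.515  0.0838 0.1858] 0.003745975902951938 [0.5123 0.082 ] [0.5174 0.082 ]
push end [0.4144 0.0838 0.1895] 0.00033570694061848297 [0.4144 0.0838] [0.4144 0.0832]
knob far [0.6566 0.0088 0.1242] 0.0006955255950914391 [0.6586 0.0093] [0.656  0.0113]
knob near [0.5052 0.0155 0.1117] 0.011292228028864686 [0.4986 0.0113] [0.5111 0.0144]
jar [0.7373 0.1259 0.0791] 0.00017111310829611107 [0.7347 0.1249] [0.7372 0.1213]
lid RT [0.6395 0.1654 0.1082] 0.001452719170192155 [0.6322 0.1614] [0.6414 0.1468]
lid RB [0.5207 0.1659 0.1151] 0.0025415275113229185 [0.5157 0.162 ] [0.5251 0.1546]
```

Crops: lid bar ends at c1 (416,155)/(420,310), push bar (215,320)–(218,495), tray rim corners (572,80), (655,305), (438,382) and (378,143), and the pan's corner (590,402). It's the white tray standing askew on the pan. One refinement using depth.

```bash
python3 - <<'E'
from h import *
np.set_printoptions(precision=4,suppress=True)
for n in("top","scene"):
    D=np.load(n+"0.npy"); v,u=np.nonzero(D>0); p,f,R,t=cam(n)
    s=cv2.undistortPoints(np.c_[u,v].astype(np.float32)[:,None],np.array([[f,0,p["cx"]],[0,f,p["cy"]],[0,0,1]]),np.array([p["k1"],0,0,0,0.])).reshape(-1,2)
    X=(np.c_[s,np.ones(len(s))]*D[v,u][:,None]-t)@R
    def box(nm,lo,hi):
        m=np.all((X>lo)&(X<hi),axis=1); P=X[m]
        if len(P)<20: print(n,nm,len(P));return
        r=cv2.minAreaRect(P[:,:2].astype(np.float32)*1000); print(n,nm,len(P),r,P[:,2].mean(),P.min(0),P.max(0))
    print(n,"table",np.median(X[(X[:,0]>.4)&(X[:,0]<.75)&(abs(X[:,1])<.35),2]))
    box("trayrim",[.46,-.2,.055],[.73,.03,.073])
    box("trayfloor",[.46,-.2,.033],[.73,.03,.045])
    box("pan",[.43,-.2,.024],[.73,.06,.033])
    box("pushbar",[.40,.05,.17],[.50,.12,.21])
    box("lidbar",[.535,-.06,.118],[.615,-.01,.14])
    box("lid",[.535,.04,.11],[.635,.17,.14])
    box("jar",[.69,.07,.07],[.80,.18,.1])
    box("pot",[.35,-.3,.075],[.52,-.14,.1])
E
```

```text
top table 0.003771822416785766
top trayrim 806 ((597.185546875, -82.24193572998047), (162.50421142578125, 140.47616577148438), 14.213935852050781) 0.06409482185158376 [ 0.5022 -0.168   0.055 ] [0.6893 0.0042 0.0727]
top trayfloor 2535 ((583.2767333984375, -70.8910903930664), (196.84996032714844, 194.12310791015625), 1.3604587316513062) 0.038045649586019144 [ 0.4842 -0.1691  0.033 ] [0.6829 0.0242 0.045 ]
top pan 1170 ((558.7091064453125, -63.70680236816406), (206.1760711669922, 221.09690856933594), 74.77848052978516) 0.02951782860565725 [ 0.4543 -0.1642  0.024 ] [0.6704 0.0599 0.033 ]
top pushbar 264 ((455.33648681640625, 82.45622253417969), (14.127196311950684, 89.4070053100586), 87.9472885131836) 0.19505112545029338 [0.4106 0.0755 0.1863] [0.5    0.0904 0.2013]
top lidbar 165 ((575.11279296875, -28.939002990722656), (11.789660453796387, 79.32202911376953), 89.79042053222656) 0.13112047354584047 [ 0.5354 -0.0349  0.1223] [ 0.6148 -0.0231  0.1378]
top lid 2103 ((584.9906616210938, 103.8482666015625), (127.5445556640625, 99.886474609375), 89.97514343261719) 0.12488816008514088 [0.535 
[... 1229 characters left out ...]
531082153320312), (23.855628967285156, 82.82928466796875), 78.5649185180664) 0.1307397153689269 [ 0.5352 -0.0368  0.1226] [ 0.6149 -0.0106  0.1362]
scene lid 1610 ((584.9619750976562, 102.46115112304688), (124.89884948730469, 99.78103637695312), 89.97611236572266) 0.12507332611548022 [0.5351 0.04   0.1185] [0.6349 0.1649 0.1321]
scene jar 283 ((737.5034790039062, 122.58787536621094), (44.911895751953125, 47.01412582397461), 19.475994110107422) 0.08366849674370684 [0.7156 0.0993 0.0702] [0.7606 0.1477 0.0916]
scene pot 307 ((398.6677551269531, -209.3042755126953), (70.19329833984375, 69.38365173339844), 18.38399314880371) 0.08561055868940269 [ 0.362  -0.2439  0.075 ] [ 0.4342 -0.1728  0.0942]
```

```bash
python3 -m jog '[{"hand":85,"delta_pos":[0,0,0],"twist":[0,0,0.078]},{"hand":60,"delta_pos":[32,-14,0],"twist":[0,0,0]},{"hand":50,"delta_pos":[32,-14,0],"twist":[0,0,0]},{"hand":50,"delta_pos":[32,-14,0],"twist":[0,0,0]},{"hand":50,"delta_pos":[32,-14,0],"twist":[0,0,0]},{"hand":50,"delta_pos":[32,-14,0],"twist":[0,0,0]},{"hand":50,"delta_pos":[32,-14,0],"twist":[0,0,0]},{"hand":50,"delta_pos":[32,-14,0],"twist":[0,0,0]},{"hand":50,"delta_pos":[32,-14,0],"twist":[0,0,0]},{"hand":50,"delta_pos":[32,-14,0],"twist":[0,0,0]},{"hand":50,"delta_pos":[32,-14,0],"twist":[0,0,0]},{"hand":50,"delta_pos":[32,-14,0],"twist":[0,0,0]},{"hand":50,"delta_pos":[32,-14,0],"twist":[0,0,0]},{"hand":50,"delta_pos":[32,-14,0],"twist":[0,0,0]},{"hand":50,"delta_pos":[32,-14,0],"twist":[0,0,0]},{"hand":50,"delta_pos":[32,-14,0],"twist":[0,0,0]},{"hand":50,"delta_pos":[32,-14,0],"twist":[0,0,0]},{"hand":50,"delta_pos":[0,0,0],"twist":[0,0,0]},{"hand":50,"delta_pos":[0,0,0],"twist":[0,0,0]}]' 40; python3 -c "
from bench import manip;o=manip.observe();print(o['joint_pos'])"
```

```text
time: 1.68
eef_pos: [0.6104, -0.152, 0.2297]
ee_rot: [-3.14, 0.002, 0.252]
force: [-0.3, -0.0, -0.2]
opening: 0.0504
grasp_force: 0.0
[-3.02716470e-01  3.52714171e-01  1.06141583e+00 -1.95848276e-04
  1.72987120e+00  1.01564647e+00]
```

```bash
python3 -m jog '[{"hand":50,"delta_pos":[5,-5,20],"twist":[0,0,0]},{"hand":50,"delta_pos":[0,0,35],"twist":[0,0,0]},{"hand":50,"delta_pos":[0,0,35],"twist":[0,0,0]},{"hand":50,"delta_pos":[0,0,35],"twist":[0,0,0]},{"hand":50,"delta_pos":[0,0,30],"twist":[0,0,0]},{"hand":50,"delta_pos":[0,0,20],"twist":[0,0,0]},{"hand":50,"delta_pos":[0,0,9],"twist":[0,0,0]},{"hand":50,"delta_pos":[0,0,0],"twist":[0,0,0]},{"hand":30,"delta_pos":[0,0,0],"twist":[0,0,0]},{"hand":20,"delta_pos":[0,0,0],"twist":[0,0,0]},{"hand":12,"delta_pos":[0,0,0],"twist":[0,0,0]},{"hand":4,"delta_pos":[0,0,0],"twist":[0,0,0]},{"hand":4,"delta_pos":[0,0,0],"twist":[0,0,0]},{"hand":4,"delta_pos":[0,0,0],"twist":[0,0,0]},{"hand":4,"delta_pos":[0,0,0],"twist":[0,0,0]}]' 40
```

```text
time: 2.93
eef_pos: [0.6143, -0.1474, 0.0496]
ee_rot: [3.14, -0.003, 0.25]
force: [-2.2, 1.8, 5.4]
opening: 0.0071
grasp_force: 41.5
```

```bash
python3 -m jog '[{"hand":4,"delta_pos":[-3.7,-4.8,0],"twist":[0,0,0.03]},{"hand":4,"delta_pos":[-3.7,-4.8,0],"twist":[0,0,0.03]},{"hand":4,"delta_pos":[-3.7,-4.8,0],"twist":[0,0,0.03]},{"hand":4,"delta_pos":[-3.7,-4.8,0],"twist":[0,0,0.03]},{"hand":4,"delta_pos":[-3.7,-4.8,0],"twist":[0,0,0.03]},{"hand":4,"delta_pos":[-3.7,-4.8,0],"twist":[0,0,0.03]},{"hand":4,"delta_pos":[-3.7,-4.8,0],"twist":[0,0,0.03]},{"hand":4,"delta_pos":[-3.7,-4.8,0],"twist":[0,0,0.03]},{"hand":4,"delta_pos":[0,0,0],"twist":[0,0,0]},{"hand":4,"delta_pos":[0,0,0],"twist":[0,0,0]},{"hand":4,"delta_pos":[0,0,0],"twist":[0,0,0]}]' 40; cat > rim.py <<'E'
from h import *
for n in("top","scene"):
    im,D=manip.camera(n); cv2.imwrite(f"pics/last_{n}.png",im); v,u=np.nonzero(D>0); p,f,R,t=cam(n)
    s=cv2.undistortPoints(np.c_[u,v].astype(np.float32)[:,None],np.array([[f,0,p["cx"]],[0,f,p["cy"]],[0,0,1]]),np.array([p["k1"],0,0,0,0.])).reshape(-1,2)
    X=(np.c_[s,np.ones(len(s))]*D[v,u][:,None]-t)@R
    for nm,lo,hi in [("rim",[.46,-.2,.057],[.73,.03,.073]),("pan-left",[.489,-.14,.025],[.50,.05,.034])]:
        P=X[np.all((X>lo)&(X<hi),axis=1)]
        if len(P)>9: print(n,nm,len(P),cv2.minAreaRect(P[:,:2].astype(np.float32)*1000),P.min(0).round(4),P.max(0).round(4))
E
python3 rim.py
```

```text
time: 3.85
eef_pos: [0.5794, -0.1142, 0.0496]
ee_rot: [3.14, -0.002, 0.01]
force: [-3.9, 0.2, 9.7]
opening: 0.0066
grasp_force: 41.9
top rim 100 ((592.8532104492188, -23.26232147216797), (141.66912841796875, 166.62644958496094), 29.707456588745117) [ 0.4979 -0.1307  0.0574] [0.6604 0.0193 0.0717]
top pan-left 54 ((494.3707580566406, 20.16631507873535), (30.668601989746094, 10.566041946411133), 87.97676086425781) [0.4891 0.0049 0.0257] [0.5    0.0354 0.0338]
scene rim 608 ((580.896484375, -52.47125244140625), (160.1939697265625, 146.45968627929688), 0.05980505049228668) [ 0.5008 -0.1257  0.057 ] [0.661  0.0208 0.0723]
scene pan-left 64 ((490.5538635253906, -77.38714599609375), (10.334952354431152, 101.79605865478516), 4.770554542541504) [ 0.4891 -0.1282  0.0251] [ 0.4999 -0.0262  0.0337]
```

```bash
python3 -m jog '[{"hand":12,"delta_pos":[0,0,0],"twist":[0,0,0]},{"hand":20,"delta_pos":[0,0,0],"twist":[0,0,0]},{"hand":26,"delta_pos":[0,0,0],"twist":[0,0,0]},{"hand":26,"delta_pos":[0,0,0],"twist":[0,0,0]},{"hand":26,"delta_pos":[0,0,-20],"twist":[0,0,0]},{"hand":26,"delta_pos":[0,0,-35],"twist":[0,0,0]},{"hand":26,"delta_pos":[0,0,-35],"twist":[0,0,0]},{"hand":26,"delta_pos":[0,0,-35],"twist":[0,0,0]},{"hand":26,"delta_pos":[0,0,-5],"twist":[0,0,0]},{"hand":26,"delta_pos":[0,0,0],"twist":[0,0,0]}]' 30; python3 rim.py
```

```text
time: 4.78
eef_pos: [0.58, -0.114, 0.1808]
ee_rot: [3.14, -0.006, 0.01]
force: [0.6, 0.0, -1.0]
opening: 0.0262
grasp_force: 0.0
top rim 62 ((575.910400390625, -50.52043151855469), (132.76600646972656, 162.1186981201172), 87.08421325683594) [ 0.4983 -0.1189  0.0571] [0.6596 0.0199 0.0711]
top pan-left 23 ((494.3142395019531, 28.68086814880371), (7.93346643447876, 14.292125701904297), 7.456445693969727) [0.4898 0.0221 0.0261] [0.4992 0.0354 0.0339]
scene rim 736 ((580.6793823242188, -49.391212463378906), (160.47842407226562, 144.7509765625), 0.12112321704626083) [ 0.5004 -0.1216  0.057 ] [0.6611 0.0231 0.0696]
scene pan-left 82 ((490.20166015625, -50.83106231689453), (10.293798446655273, 155.20054626464844), 3.7153685092926025) [ 0.4892 -0.1285  0.0256] [0.5    0.0269 0.0332]
```

```bash
python3 -c "
import cv2
a=cv2.imread('pics/last_scene.png')[150:320,280:460];cv2.imwrite('pics/c3.png',cv2.resize(a,None,fx=3.5,fy=3.5,interpolation=2))"
```

```text
(no output)
```

View pics/c3.png

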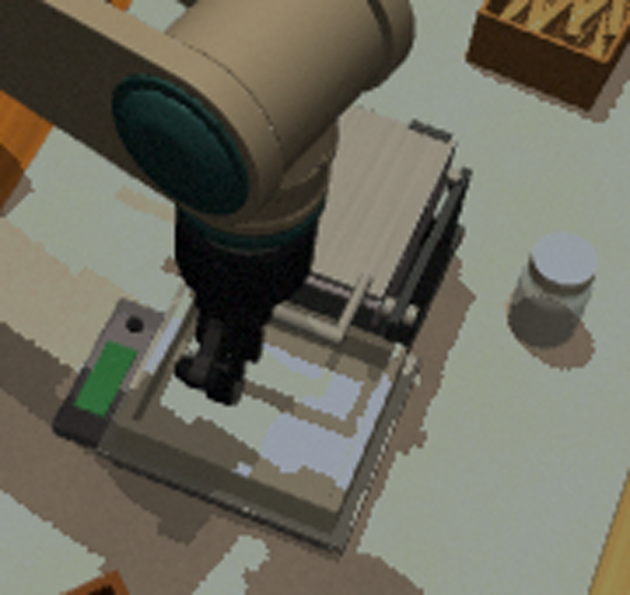

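The tray sits square on the pan, with a thin pan rim visible all around (corners about (100,445) and (340,550)). Now the lid bar.

```bash
python3 -m jog '[{"hand":26,"delta_pos":[-2,-30,0],"twist":[0,0,0]},{"hand":26,"delta_pos":[-2,-30,0],"twist":[0,0,0]},{"hand":26,"delta_pos":[-1,-24,0],"twist":[0,0,0]},{"hand":26,"delta_pos":[0,0,0],"twist":[0,0,0]},{"hand":26,"delta_pos":[0,0,30],"twist":[0,0,0]},{"hand":26,"delta_pos":[0,0,25],"twist":[0,0,0]},{"hand":26,"delta_pos":[0,0,18],"twist":[0,0,0]},{"hand":26,"delta_pos":[0,0,0],"twist":[0,0,0]},{"hand":16,"delta_pos":[0,0,0],"twist":[0,0,0]},{"hand":8,"delta_pos":[0,0,0],"twist":[0,0,0]},{"hand":6,"delta_pos":[0,0,0],"twist":[0,0,0]},{"hand":6,"delta_pos":[0,0,0],"twist":[0,0,0]},{"hand":6,"delta_pos":[0,0,0],"twist":[0,0,0]}]' 30
```

```text
time: 5.97
eef_pos: [0.572, -0.0281, 0.1045]
ee_rot: [-3.138, 0.003, 0.011]
force: [-4.1, 8.2, -2.8]
opening: 0.0109
grasp_force: 29.2
```

```bash
python3 -m jog '[{"hand":6,"delta_pos":[0,-2,-16.5],"twist":[0,0,0]},{"hand":6,"delta_pos":[0,-2,-16.5],"twist":[0,0,0]},{"hand":6,"delta_pos":[0,-5,-16],"twist":[0,0,0]},{"hand":6,"delta_pos":[0,-5,-16],"twist":[0,0,0]},{"hand":6,"delta_pos":[0,-7.5,-14.7],"twist":[0,0,0]},{"hand":6,"delta_pos":[0,-7.5,-14.7],"twist":[0,0,0]},{"hand":6,"delta_pos":[0,-10,-13.2],"twist":[0,0,0]},{"hand":6,"delta_pos":[0,-10,-13.2],"twist":[0,0,0]},{"hand":6,"delta_pos":[0,-12,-11.2],"twist":[0,0,0]},{"hand":6,"delta_pos":[0,-12,-11.2],"twist":[0,0,0]},{"hand":6,"delta_pos":[0,0,0],"twist":[0,0,0]},{"hand":6,"delta_pos":[0,0,0],"twist":[0,0,0]}]' 30
```

```text
time: 6.97
eef_pos: [0.5729, 0.0446, 0.2484]
ee_rot: [-3.14, -0.003, 0.011]
force: [7.2, 5.4, -8.5]
opening: 0.0107
grasp_force: 29.3
```

```bash
python3 -m jog '[{"hand":6,"delta_pos":[0,-14,-9],"twist":[0,0,0]},{"hand":6,"delta_pos":[0,-14,-9],"twist":[0,0,0]},{"hand":6,"delta_pos":[0,-15.2,-6.5],"twist":[0,0,0]},{"hand":6,"delta_pos":[0,-15.2,-6.5],"twist":[0,0,0]},{"hand":6,"delta_pos":[0,-16.2,-3.7],"twist":[0,0,0]},{"hand":6,"delta_pos":[0,-16.2,-3.7],"twist":[0,0,0]},{"hand":6,"delta_pos":[0,-16.5,-1],"twist":[0,0,0]},{"hand":6,"delta_pos":[0,-16.5,-1],"twist":[0,0,0]},{"hand":6,"delta_pos":[0,-16.5,2],"twist":[0,0,0]},{"hand":6,"delta_pos":[0,-16.5,2],"twist":[0,0,0]},{"hand":6,"delta_pos":[0,-16,4],"twist":[0,0,0]},{"hand":6,"delta_pos":[0,0,0],"twist":[0,0,0]},{"hand":6,"delta_pos":[0,0,0],"twist":[0,0,0]}]' 30
```

```text
time: 8.05
eef_pos: [0.5727, 0.2165, 0.2827]
ee_rot: [-3.14, -0.009, 0.01]
force: [10.6, 0.8, 1.7]
opening: 0.0106
grasp_force: 30.0
```

```bash
python3 -m jog '[{"hand":40,"delta_pos":[0,0,0],"twist":[0,0,0]},{"hand":60,"delta_pos":[0,0,0],"twist":[0,0,0]},{"hand":60,"delta_pos":[0,0,-5],"twist":[0,0,0]},{"hand":60,"delta_pos":[0,0,-15],"twist":[0,0,0]},{"hand":60,"delta_pos":[0,0,-30],"twist":[0,0,0]},{"hand":60,"delta_pos":[0,0,-30],"twist":[0,0,0]},{"hand":60,"delta_pos":[0,0,0],"twist":[0,0,0]},{"hand":60,"delta_pos":[0,20,0],"twist":[0,0,0]},{"hand":40,"delta_pos":[0,30,0],"twist":[0,0,0]},{"hand":0,"delta_pos":[0,30,0],"twist":[0,0,0]},{"hand":0,"delta_pos":[0,20,0],"twist":[0,0,0]},{"hand":0,"delta_pos":[0,0,0],"twist":[0,0,0]}]' 60
python3 - <<'E'
from h import *
im,_=snap("scene","s4"); a=im[60:300,260:500]; cv2.imwrite("pics/c4.png",cv2.resize(a,None,fx=2.4,fy=2.4))
print(manip.observe()["joint_pos"])
E
```

```text
time: 9.05
eef_pos: [0.5714, 0.1125, 0.361]
ee_rot: [3.141, -0.001, 0.005]
force: [0.9, -0.1, 1.0]
opening: 0.0118
grasp_force: 0.0
[ 1.34158498e-01  2.34457519e-01  9.44043367e-01 -1.35581207e-04
  1.96201921e+00  1.69809107e+00]
```

View pics/c4.png

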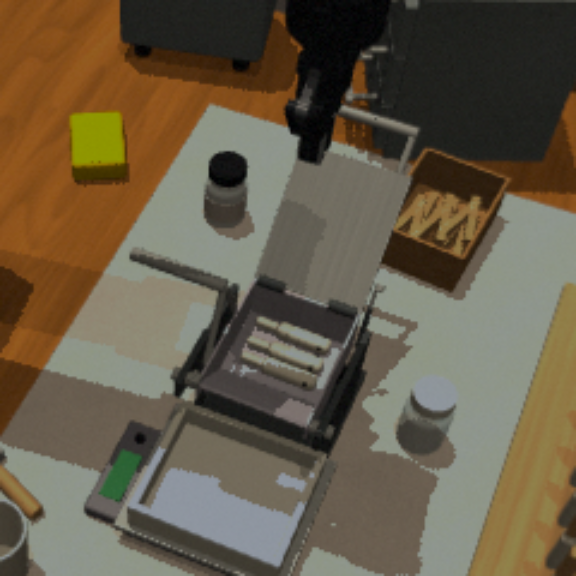

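The lid stands fully open (panel at (340,220), bar at (380,120)) and the three lures lie in the tub at (285,345). The tray still shows the pan rim. Next I move behind the push bar.

```bash
python3 -m jog '[{"hand":0,"delta_pos":[-30,-3,0],"twist":[0,0,0]},{"hand":0,"delta_pos":[-30,-3,0],"twist":[0,0,0]},{"hand":0,"delta_pos":[-30,-4,0],"twist":[0,0,0]},{"hand":0,"delta_pos":[-31,-4,0],"twist":[0,0,0]},{"hand":0,"delta_pos":[0,0,0],"twist":[0,0,-0.12]},{"hand":0,"delta_pos":[0,0,0],"twist":[0,0,-0.12]},{"hand":0,"delta_pos":[0,0,0],"twist":[0,0,-0.12]},{"hand":0,"delta_pos":[0,0,0],"twist":[0,0,-0.12]},{"hand":0,"delta_pos":[0,0,0],"twist":[0,0,-0.12]},{"hand":0,"delta_pos":[0,0,0],"twist":[0,0,-0.12]},{"hand":0,"delta_pos":[0,0,0],"twist":[0,0,-0.12]},{"hand":0,"delta_pos":[0,0,0],"twist":[0,0,-0.12]},{"hand":0,"delta_pos":[0,0,0],"twist":[0,0,-0.12]},{"hand":0,"delta_pos":[0,0,0],"twist":[0,0,-0.12]},{"hand":0,"delta_pos":[0,0,0],"twist":[0,0,-0.12]},{"hand":0,"delta_pos":[0,0,0],"twist":[0,0,-0.12]},{"hand":0,"delta_pos":[0,0,0],"twist":[0,0,-0.12]},{"hand":0,"delta_pos":[0,0,0],"twist":[0,0,0]},{"hand":0,"delta_pos":[0,0,0],"twist":[0,0,0]}]' 60
```

```text
time: 10.68
eef_pos: [0.4501, 0.1295, 0.3602]
ee_rot: [3.141, -0.0, 1.567]
force: [1.2, -0.1, -0.0]
opening: 0.0001
grasp_force: 0.0
```

```bash
python3 -m jog '[{"hand":0,"delta_pos":[0,0,35],"twist":[0,0,0]},{"hand":0,"delta_pos":[0,0,35],"twist":[0,0,0]},{"hand":0,"delta_pos":[0,0,35],"twist":[0,0,0]},{"hand":0,"delta_pos":[0,0,35],"twist":[0,0,0]},{"hand":0,"delta_pos":[0,0,30],"twist":[0,0,0]},{"hand":0,"delta_pos":[0,0,25],"twist":[0,0,0]},{"hand":0,"delta_pos":[0,0,0],"twist":[0,0,0]},{"hand":0,"delta_pos":[-10,0,0],"twist":[0,0,0]},{"hand":0,"delta_pos":[-10,0,0],"twist":[0,0,0]},{"hand":0,"delta_pos":[-10,0,0],"twist":[0,0,0]},{"hand":0,"delta_pos":[-10,0,0],"twist":[0,0,0]},{"hand":0,"delta_pos":[-8,0,0],"twist":[0,0,0]},{"hand":0,"delta_pos":[0,0,0],"twist":[0,0,0]}]' 60
```

```text
time: 11.77
eef_pos: [0.4537, 0.0855, 0.1731]
ee_rot: [3.126, -0.013, 1.573]
force: [-0.7, 26.6, 20.6]
opening: 0.0001
grasp_force: 13.7
```

```bash
python3 -m jog '[{"hand":0,"delta_pos":[-9,0,-6],"twist":[0,0,0]},{"hand":0,"delta_pos":[-9,0,-4],"twist":[0,0,0]},{"hand":0,"delta_pos":[-9,0,-3],"twist":[0,0,0]},{"hand":0,"delta_pos":[-9,0,-2],"twist":[0,0,0]},{"hand":0,"delta_pos":[-9,0,-1],"twist":[0,0,0]},{"hand":0,"delta_pos":[-9,0,0],"twist":[0,0,0]},{"hand":0,"delta_pos":[-9,0,1],"twist":[0,0,0]},{"hand":0,"delta_pos":[-9,0,1],"twist":[0,0,0]},{"hand":0,"delta_pos":[-8,0,2],"twist":[0,0,0]},{"hand":0,"delta_pos":[-8,0,3],"twist":[0,0,0]},{"hand":0,"delta_pos":[0,0,0],"twist":[0,0,0]}]' 60
```

```text
time: 12.68
eef_pos: [0.4511, -0.0083, 0.1765]
ee_rot: [3.137, -0.001, 1.568]
force: [0.0, 3.4, 2.9]
opening: 0.0001
grasp_force: 1.9
```

```bash
python3 -m jog '[{"hand":0,"delta_pos":[-7,0,3],"twist":[0,0,0]},{"hand":0,"delta_pos":[-7,0,4],"twist":[0,0,0]},{"hand":0,"delta_pos":[-7,0,5],"twist":[0,0,0]},{"hand":0,"delta_pos":[-6,0,5],"twist":[0,0,0]},{"hand":0,"delta_pos":[-5,0,5],"twist":[0,0,0]},{"hand":0,"delta_pos":[0,0,0],"twist":[0,0,0]},{"hand":0,"delta_pos":[0,0,0],"twist":[0,0,0]},{"hand":0,"delta_pos":[-2,0,0],"twist":[0,0,0]},{"hand":0,"delta_pos":[0,0,0],"twist":[0,0,0]},{"hand":0,"delta_pos":[0,0,0],"twist":[0,0,0]},{"hand":0,"delta_pos":[0,0,0],"twist":[0,0,0]},{"hand":0,"delta_pos":[0,0,0],"twist":[0,0,0]},{"hand":0,"delta_pos":[0,0,0],"twist":[0,0,0]},{"hand":0,"delta_pos":[0,0,0],"twist":[0,0,0]},{"hand":0,"delta_pos":[0,0,0],"twist":[0,0,0]},{"hand":0,"delta_pos":[0,0,0],"twist":[0,0,0]},{"hand":0,"delta_pos":[0,0,0],"twist":[0,0,0]},{"hand":0,"delta_pos":[0,0,0],"twist":[0,0,0]}]' 60
python3 - <<'E'
from h import *
im,_=snap("scene","s5"); a=im[60:300,260:500]; cv2.imwrite("pics/c5.png",cv2.resize(a,None,fx=2.4,fy=2.4))
E
```

```text
time: 14.18
eef_pos: [0.4501, -0.0411, 0.1518]
ee_rot: [-3.141, 0.0, 1.57]
force: [-0.8, 3.1, -0.0]
opening: 0.0001
grasp_force: 0.9
```

View pics/c5.png

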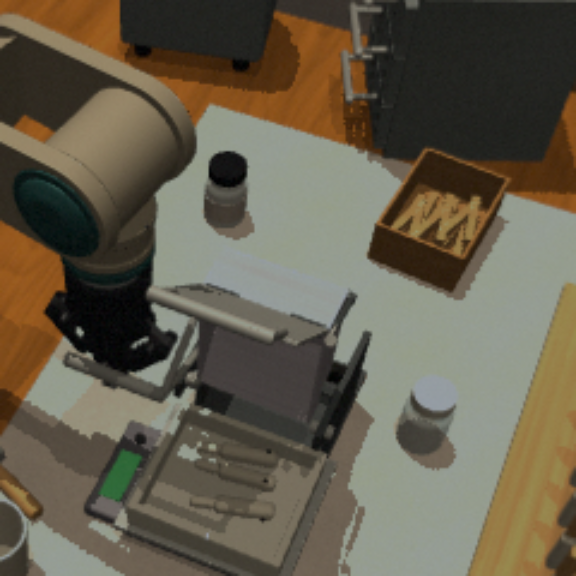

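All three lures lie in the tray at (235,480), and the tub is fully tipped. Letting it down gently.

```bash
python3 -m jog '[{"hand":0,"delta_pos":[7,0,-5],"twist":[0,0,0]},{"hand":0,"delta_pos":[7,0,-5],"twist":[0,0,0]},{"hand":0,"delta_pos":[7,0,-5],"twist":[0,0,0]},{"hand":0,"delta_pos":[7,0,-5],"twist":[0,0,0]},{"hand":0,"delta_pos":[7,0,0],"twist":[0,0,0]},{"hand":0,"delta_pos":[8,0,0],"twist":[0,0,0]},{"hand":0,"delta_pos":[8,0,0],"twist":[0,0,0]},{"hand":0,"delta_pos":[8,0,0],"twist":[0,0,0]},{"hand":0,"delta_pos":[8,0,0],"twist":[0,0,0]},{"hand":0,"delta_pos":[8,0,0],"twist":[0,0,0]},{"hand":0,"delta_pos":[8,0,0],"twist":[0,0,0]},{"hand":0,"delta_pos":[8,0,0],"twist":[0,0,0]},{"hand":0,"delta_pos":[8,0,0],"twist":[0,0,0]},{"hand":0,"delta_pos":[8,0,0],"twist":[0,0,0]},{"hand":0,"delta_pos":[8,0,0],"twist":[0,0,0]},{"hand":0,"delta_pos":[10,0,0],"twist":[0,0,0]},{"hand":0,"delta_pos":[12,0,0],"twist":[0,0,0]},{"hand":0,"delta_pos":[15,0,0],"twist":[0,0,0]},{"hand":0,"delta_pos":[15,0,0],"twist":[0,0,0]},{"hand":0,"delta_pos":[10,0,0],"twist":[0,0,0]}]' 60
python3 -m jog '[{"hand":0,"delta_pos":[0,0,0],"twist":[0,0,0]},{"hand":0,"delta_pos":[0,0,-30],"twist":[0,0,0]},{"hand":0,"delta_pos":[0,0,-35],"twist":[0,0,0]},{"hand":0,"delta_pos":[0,0,-35],"twist":[0,0,0]},{"hand":0,"delta_pos":[0,0,-35],"twist":[0,0,0]},{"hand":0,"delta_pos":[0,-15,-20],"twist":[0,0,0]},{"hand":0,"delta_pos":[0,-15,0],"twist":[0,0,0]},{"hand":0,"delta_pos":[0,-15,0],"twist":[0,0,0]},{"hand":0,"delta_pos":[0,0,0],"twist":[0,0,0]},{"hand":0,"delta_pos":[0,0,0],"twist":[0,0,0]},{"hand":0,"delta_pos":[0,0,0],"twist":[0,0,0]},{"hand":0,"delta_pos":[0,0,0],"twist":[0,0,0]},{"hand":0,"delta_pos":[0,0,0],"twist":[0,0,0]},{"hand":0,"delta_pos":[0,0,0],"twist":[0,0,0]},{"hand":0,"delta_pos":[0,0,0],"twist":[0,0,0]},{"hand":0,"delta_pos":[0,0,0],"twist":[0,0,0]},{"hand":0,"delta_pos":[0,0,0],"twist":[0,0,0]},{"hand":0,"delta_pos":[0,0,0],"twist":[0,0,0]},{"hand":0,"delta_pos":[0,0,0],"twist":[0,0,0]},{"hand":0,"delta_pos":[0,0,0],"twist":[0,0,0]}]'
python3 rim.py; python3 - <<'E'
from h import *
im,_=snap("scene","s6"); a=im[60:300,260:500]; cv2.imwrite("pics/c6.png",cv2.resize(a,None,fx=2.4,fy=2.4))
E
```

```text
time: 15.9
eef_pos: [0.4499, 0.1369, 0.1712]
ee_rot: [-3.141, 0.001, 1.57]
force: [0.7, 0.1, 0.1]
opening: 0.0001
grasp_force: 0.0
time: 17.57
eef_pos: [0.4053, 0.1359, 0.3269]
ee_rot: [3.142, 0.0, 1.57]
force: [-0.1, -0.2, -1.1]
opening: -0.0005
grasp_force: 0.0
top rim 657 ((578.5148315429688, -49.95652770996094), (138.6432647705078, 162.59915161132812), 89.94111633300781) [ 0.4972 -0.1192  0.057 ] [0.6598 0.0194 0.0729]
top pan-left 246 ((494.37042236328125, -45.214813232421875), (10.719834327697754, 161.40904235839844), 0.08716829121112823) [ 0.489  -0.1259  0.0256] [0.4998 0.0355 0.034 ]
scene rim 945 ((580.7239379882812, -49.76887512207031), (160.25799560546875, 144.7221221923828), 0.23601855337619781) [ 0.5004 -0.1222  0.057 ] [0.6609 0.0226 0.0711]
scene pan-left 83 ((490.0739440917969, -47.10826110839844), (10.75868034362793, 161.8834991455078), 3.2188286781311035) [ 0.489  -0.1279  0.027 ] [0.5    0.034  0.0336]
```

View pics/c6.png

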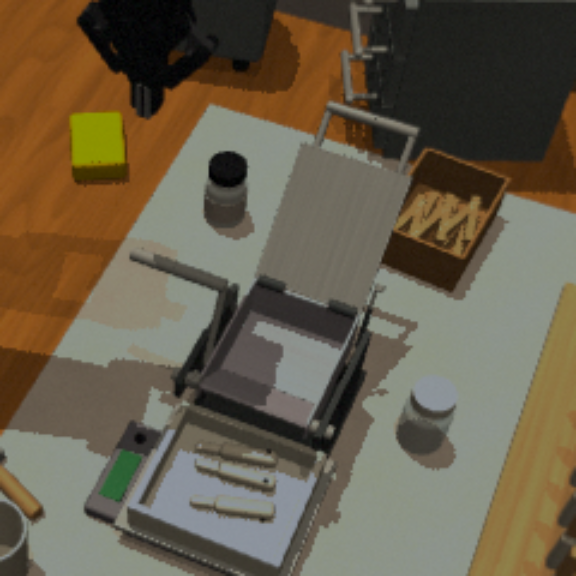

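The tub is back level at the same place as before, with the lid open. The three lures are in the tray at (235,475), and the tray is still centred to within about 3 mm. The jar and pot haven't moved and the robot is clear, so I'm handing in.

```bash
python3 -c "
from bench import manip
print(manip.sign_off())"
```

```text
the job is handed in; nothing more can be done
None
```

The job is handed in at about 18 s of the 72 s allowed, and the last images show the tray square on the pan with all three lure bodies in it, the lid open, the tub level, and the jar and pot in place; the sign-off gave no verdict.

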